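# Divert used test cartridges into the round tub

## Robot

A 6-joint arm with a two-finger parallel gripper is mounted at the origin on the work surface. World frame = base frame: x ahead of the robot, y to its left, z up, the work surface at z = 0. Lengths are in m, angles in rad, forces in N, time in s.
With the tool pointing down it reaches from about 0.25 to 0.725 m from the base axis. Payload 4 kg.
Tool frame: the origin (TCP) lies midway between the tips of the shut fingers; the grasp point (between the pads) lies pinch_z behind it (pinch_z is the distance from the TCP to the grasp point, in m); z points along the fingers, y is the direction in which the jaws open and shut (so a half turn about z gives the same grasp; the last joint's range is limited). The gripper opens to 85 mm and grips with 20 to 120 N. Pads are 22 mm wide; open, the fingers measure 114 mm over their backs; the gripper's body (76 mm by 85 mm) begins 54 mm behind the grasp point. The pads swing forward as they close: fully open they stand 13 mm farther back than shut.
Start: joints at [-1.114, 0.241, 0.005, 1.335, 0, 1.571], TCP at [0.221, -0.449, 0.231] pointing down, gripper open.
Joint ranges: [-2.72, 2.72], [-1.05, 1.87], [-1.09, 1.28], [-1.99, 2.15], [-1.42, 1.44], [-3.14, 3.14]. Speed limits (rad/s): [2.79, 2.79, 3.14, 3.14, 3.14, 3.14].

## Interface

Orientations are given as a unit quaternion [x, y, z, w].
In Python, from workcell import * gives the robot as it stands.
- The arm moves only by the tool move_arm, never from a script. Its argument "motion" is a list of rows, each a list of 3 entries, a list of its own where there are three numbers: the finger opening in mm, from 0 to 85.4, then the shift along the tool's x, y, z in units of 50 mm (1.0 is 50 mm), then the turn about the tool's z in units of 6 degrees (1.0 is 6 degrees). In form: [[claw, [dx, dy, dz], roll], ...]. A call has exactly 10 rows; each row is the pose to reach, as a shift and turn from the pose commanded when the call began, along the tool's axes at that moment; what a row does not reach only later rows make up. A row lasts 1/10 s, in which the tool goes at most 50 mm and 8.59 degrees, less where a joint would pass 70% of its speed; a pose out of reach is approached as far as the arm can. A call with a gripper value outside its range is refused whole. The fingers move at their own pace and stop on an object; the grip force is fixed at half the most. Time passes only in rows, so rows that repeat a pose let the fingers close, or fill a call up. It gives the time, the measured TCP pose, the force and the opening at its end, in the units of the state.
- get_obs(): the state, without advancing time (a new reading comes with each control period).
- camera(name): name is "scene" or "side" or "wrist"; returns a dict with "color" (400x640x3 uint8, red, green, blue), "fx", "fy", "cx", "cy" (pixels), "rvec" (rotation vector, rad) and "tvec" (3), from world to camera coordinates, as OpenCV has them; the wrist camera has in their place "mount" (4x4, takes a point from camera to tool coordinates, whose origin is the TCP and whose axes are the flange's). Camera axes: x right, y down, z forward; pixel columns grow to the right and rows downward; lengths in m; the calibration is good to about 2 mm. A picture is of the moment at which its call begins: read the wrist's pose just before it. There is no depth.
- job_done(): hands the job in, once; it reports no verdict.
The state is a dict: "clock": time; "joint_pos": joint angles; "joint_vel": joint speeds; "tau": joint torques, N m; "eef_pos": TCP position; "tool_rot": TCP orientation; "ft_force": force on the tool from outside, world axes, zero at the start; "ft_torque": the same for the moment, N m; "grip_width": finger opening in m.
Only numpy, scipy, OpenCV 4.12 (cv2) and the standard library are available. Lean on these libraries where they do the work, as an engineer would, in place of code of your own. Each camera call takes 0.05 s, during which the arm holds its last target.

## Task

Swing the flap of the Y-chute fully over so that the chute leads to the exit where the round tub stands, then push the tray's spring-return handle forward to its stop and hold it there until all four used cartridges have slid down into the round tub. Let the tray come back level, leave the flap as set, do not touch the cartridges, and do not disturb the tub, the square box or the other things on the bench.

Things in the scene. Friction and masses are not known exactly. Their poses are not given: they have to be found in the camera images.
- station: Steel Y-chute on a black base, fixed. Origin on the bench (z = 0) under the tipping tray's hinge; x points downhill along the chute (roughly away from the robot), y left, z up. The floor begins at x = 0, 197 mm up, slopes down 26 degrees and forks into a left (+y) and a right (-y) exit 0.2 m on; side walls 45 mm high. Slippery coating: sliding friction about 0.15.
- flap (a joint): Angle (rad) of the black flap, 130 mm long, 40 mm high, free end uphill, about the chute floor's upward normal. 0 = middle; stops at +0.63 and -0.63. Positive: free end at the right (-y) wall, parts slide to the LEFT (+y) exit; negative: free end at the left wall, parts slide to the RIGHT exit. Stays where it is left (stiff hinge, about 2 N at the pin).
- flap_pin (a point): Centre of the 20 mm ball on top of the flap's upright pin (10 mm thick). The pin leans 26 degrees forward with the chute's normal; the ball stands 95 mm above the chute floor (the uppermost 50 mm are above the walls), 95 mm from the flap's hinge axis. Push it sideways to swing the flap.
- flap_hinge (a point): Point on the flap's hinge axis (fixed to the chute), level with the pin's ball along the axis: the ball moves on a circle of radius 95 mm about this point, in a plane parallel to the chute floor. At joint 0 the ball lies straight uphill of it.
- tray (a joint): Tip angle (rad) of the black tray at the chute's head (145 x 120 mm, walls 35 mm, open downhill, floor 213 mm above the bench). 0 = level (rest), 0.87 = tipped forward to its stop. A spring brings it back to level when let go. Friction to the cartridges about 0.4. Its hinge lies along the station's y at station x = 0, z = 209 mm.
- tray_handle (a point): Centre of the tray's handle: black bar 16 mm thick, 80 mm long, along the station's y, on an arm at the tray's right side; bar centre at station y = -130 mm. It starts 99 mm straight above the tray's hinge. Push it forward (+x, 6 to 9 N) on a circle of radius 99 mm about the hinge: the stop is 76 mm in front of and 64 mm above the hinge.
- tub_in (a point): Centre of the inner floor (5 mm thick) of the round grey tub, 190 mm across the rim, 80 mm tall, loose on the bench below one of the two exits (either one).
- crate: Square grey box, 170 x 170 x 80 mm, open on top, loose, below the other exit. Origin at the centre of its underside.
- cart0_centre (a point): Centre of a used white test cartridge, 60 x 32 x 16 mm, about 40 g, with a ribbed narrow end; it starts lying in the tipping tray. It is contaminated: not to be touched by the robot.
- cart1_centre (a point): Centre of a used white test cartridge, 60 x 32 x 16 mm, about 40 g, with a ribbed narrow end; it starts lying in the tipping tray. It is contaminated: not to be touched by the robot.
- cart2_centre (a point): Centre of a used white test cartridge, 60 x 32 x 16 mm, about 40 g, with a ribbed narrow end; it starts lying in the tipping tray. It is contaminated: not to be touched by the robot.
- cart3_centre (a point): Centre of a used white test cartridge, 60 x 32 x 16 mm, about 40 g, with a ribbed narrow end; it starts lying in the tipping tray. It is contaminated: not to be touched by the robot.
- wash: Bystander, not to be disturbed: white wash bottle, 60 mm diameter, 150 mm tall. Origin at the centre of its underside.
- tuberack: Bystander, not to be disturbed: white rack of capped tubes, 70 x 160 mm, 90 mm tall. Origin at the centre of its underside.
- tipbox: Bystander, not to be disturbed: black box with clear lid, 120 x 85 mm, 80 mm tall. Origin at the centre of its underside.
- timer: Bystander, not to be disturbed: flat white bench timer, 60 x 75 mm, 20 mm thick. Origin at the centre of its underside.
- jar: Bystander, not to be disturbed: squat white jar with black cap, 70 mm diameter, 90 mm tall. Origin at the centre of its underside.
Not all that is in view belongs to the job. Leave any purple look-alike of the part that bears cart3_centre alone.

How it is judged:
By the outcome, as a careful person would: the job done as asked, in the order asked, and still so for the second after the job is handed in, with the robot touching nothing.
It also fails if it takes over 45 s, if anything falls off the work surface, if the arm or the gripper's body presses on something with over 40 N, if the wrist force passes 120 N, or if a joint passes its speed limit or range.

## Working session

There is one attempt and no reset: what is moved stays moved. The work goes in short steps, Python scripts to look and compute and a tool call to move; the robot and the scene stay as the last step left them, time stands still between calls to the robot, and variables do not carry over. Pictures are saved under pics/ and viewed, and the job is handed in when it is done.

Besides the shell and the picture viewer there is one more tool, called in YAML: its name, and indented under it one key for each argument. move_arm: Moves the arm, as the interface text tells. Its arguments: {"type":"object","properties":{"motion":{"type":"array","items":{"type":"array"}}},"required":["motion"]}

```bash
mkdir -p pics; ls
python3 - <<'E'
from workcell import *
import cv2,numpy as np,pickle
o=get_obs();print({k:np.round(v,4) for k,v in o.items()})
d={}
for n in ["scene","side","wrist"]:
    c=camera(n);d[n]=c;cv2.imwrite(f"pics/{n}0.png",c["color"][:,:,::-1])
    print(n,{k:np.round(v,3).tolist() for k,v in c.items() if k!="color"})
pickle.dump((o,d),open("s0.pkl","wb"))
E
```

```text
pics
{'clock': np.float64(0.0), 'joint_pos': array([-1.114 ,  0.2414,  0.0038,  1.3352,  0.    ,  1.5708]), 'joint_vel': array([-0.0011,  0.0005, -0.0003, -0.0006,  0.001 ,  0.0012]), 'tau': array([ 1.10000e-03, -3.72322e+01,  2.52405e+01,  1.70000e-02,
        2.00000e-04,  0.00000e+00]), 'eef_pos': array([ 0.2203, -0.4482,  0.2304]), 'tool_rot': array([ 9.740e-01,  2.264e-01, -2.000e-04, -1.000e-03]), 'ft_force': array([-0.0544,  0.0185, -0.2134]), 'ft_torque': array([-0.0559,  0.0306, -0.011 ]), 'grip_width': np.float64(0.0853)}
scene {'fx': 403.318, 'fy': 403.318, 'cx': 317.421, 'cy': 199.133, 'rvec': [2.1, 1.559, -0.511], 'tvec': [-0.144, -0.323, 1.412]}
side {'fx': 441.445, 'fy': 441.445, 'cx': 320.129, 'cy': 203.694, 'rvec': [0.365, -2.747, 1.273], 'tvec': [0.514, 0.245, 0.948]}
wrist {'fx': 329.402, 'fy': 329.402, 'cx': 318.433, 'cy': 198.457, 'mount': [[0.0, -0.949, -0.315, 0.081], [1.0, -0.0, 0.001, -0.001], [-0.001, -0.315, 0.949, -0.143], [0.0, 0.0, 0.0, 1.0]]}
```

View pics/scene0.png

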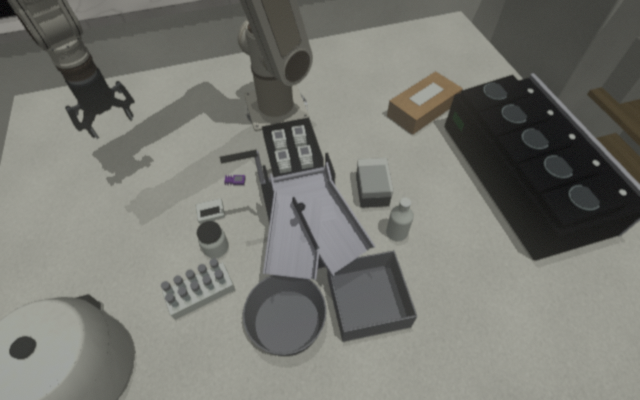

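View pics/side0.png

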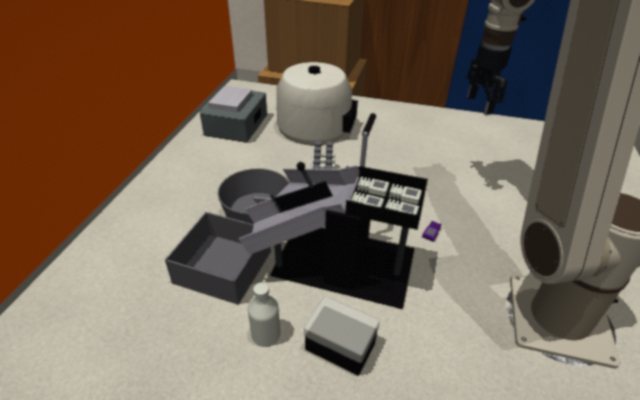

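View pics/wrist0.png

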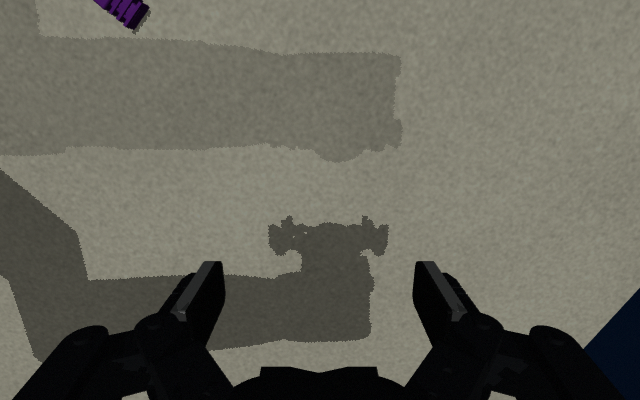

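The round tub is at the right (-y) exit, scene (285,315), and the crate is at the left exit. So the flap ball, scene (300,207), must go to +y. Next I'll take close crops to measure from.

Run:
```python
import cv2,pickle
o,d=pickle.load(open("s0.pkl","rb"))
def crop(n,x0,y0,w,h,s,f):
    im=d[n]["color"][y0:y0+h,x0:x0+w,::-1]
    im=cv2.convertScaleAbs(cv2.resize(im,None,fx=s,fy=s,interpolation=cv2.INTER_CUBIC),alpha=1.6,beta=10)
    for i in range(0,w,20): cv2.putText(im,str(x0+i),(i*s,10),0,.35,(0,255,255));cv2.line(im,(i*s,12),(i*s,18),(0,255,255))
    for i in range(0,h,20): cv2.putText(im,str(y0+i),(0,i*s+4),0,.35,(0,255,255));cv2.line(im,(24,i*s),(30,i*s),(0,255,255))
    cv2.imwrite(f"pics/{f}.png",im)
crop("scene",205,110,190,145,4,"sc_crop")
crop("side",240,100,195,140,4,"si_crop")
```

```text
(no output)
```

View pics/sc_crop.png

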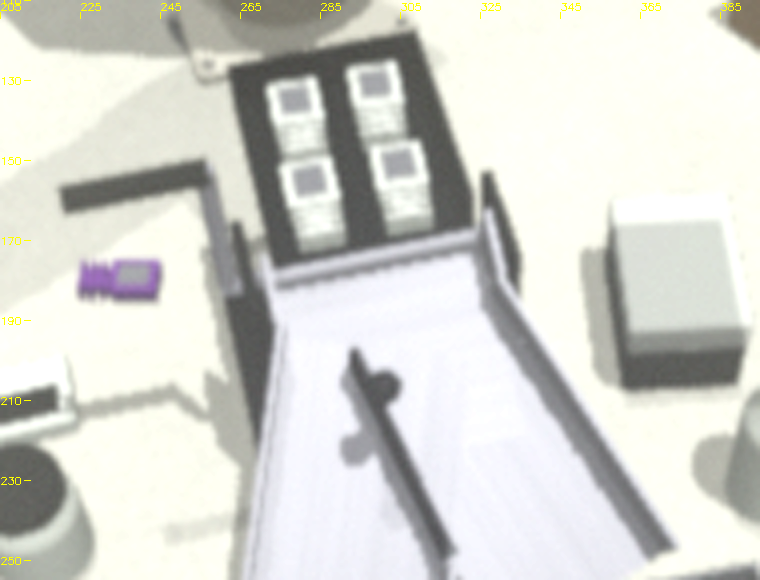

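View pics/si_crop.png

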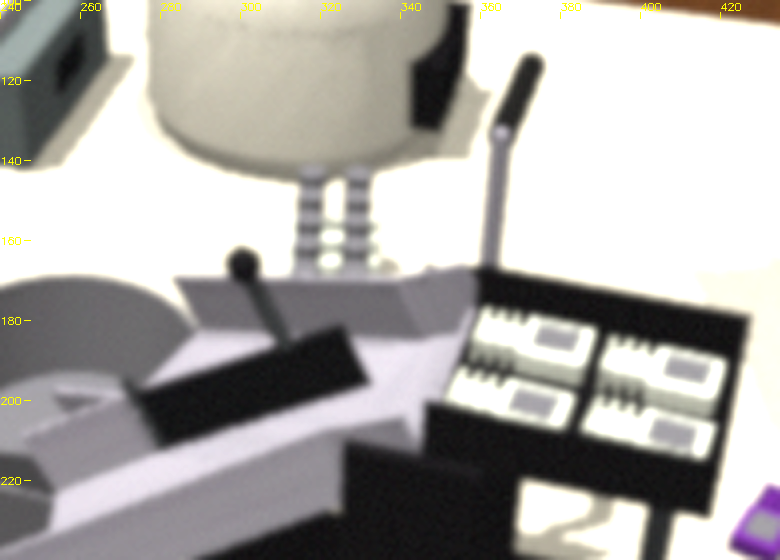

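```bash
cat > h.py <<'E'
import numpy as np,cv2
def P(c):
    K=np.array([[c["fx"],0,c["cx"]],[0,c["fy"],c["cy"]],[0,0,1]]);R=cv2.Rodrigues(np.array(c["rvec"],float))[0]
    return K@np.c_[R,np.array(c["tvec"],float)]
def tri(c1,p1,c2,p2):
    X=cv2.triangulatePoints(P(c1),P(c2),np.array(p1,float).reshape(2,1),np.array(p2,float).reshape(2,1));X=X[:3,0]/X[3,0]
    e=[np.round(proj(c,X)-p,1) for c,p in((c1,p1),(c2,p2))]
    return X,e
def proj(c,X): 
    q=P(c)@np.r_[X,1];return q[:2]/q[2]
def onz(c,p,z):
    M=P(c);A=np.c_[M[:,0],M[:,1],-np.array([p[0],p[1],1.])];s=np.linalg.solve(A,-(M[:,2]*z+M[:,3]));return np.array([s[0],s[1],z])
E
python3 - <<'E'
from h import *;import pickle
o,d=pickle.load(open("s0.pkl","rb"));s,w=d["scene"],d["side"]
np.set_printoptions(precision=4,suppress=True)
for n,a,b in [("ball",(300,206.7),(300.7,166.2)),("hout",(221.5,160),(373.2,115.7)),("hin",(256.2,153),(365.5,132.5))]:
    print(n,*tri(s,a,w,b))
print("tray back -y",onz(s,(262.5,127),.248),onz(w,(427.5,179.2),.248));print("tray back +y",onz(s,(308.7,117.5),.248))
print("tub rim",[onz(s,p,.08) for p in((243,315),(325,312),(284,277))])
E
```

```text
ball [ 0.5932 -0.0597  0.2415] [array([0.4, 0.4]), array([ 0.4, -0.2])]
hout [ 0.4672 -0.1993  0.3071] [array([-0.2, -0.3]), array([-0.2,  0.2])]
hin [ 0.4708 -0.1234  0.3077] [array([-0.1, -0.2]), array([-0.1,  0.1])]
tray back -y [ 0.3366 -0.0883  0.248 ] [ 0.3283 -0.078   0.248 ]
tray back +y [0.3389 0.0312 0.248 ]
tub rim [array([ 0.7301, -0.2391,  0.08  ]), array([ 0.7769, -0.0607,  0.08  ]), array([ 0.6677, -0.1289,  0.08  ])]
```

Triangulation matches the given geometry:
- **Handle:** centre is (0.469, -0.161, 0.307), against an expected z of 0.308.
- **Ball:** (0.593, -0.060, 0.2415), which puts the flap at about +0.25 rad.
- **Station yaw:** about -2 degrees.

What could be confused with what I need:
- **Flap ball:** scene (300,207), and not its shadow at (293,222).
- **Handle bar:** scene (239,156), and not the bar shadow near (235,208).
- **Receptacle:** tub (285,315), and not the square crate (370,295).
- **Cartridges:** the purple look-alike at (235,180) stays untouched.

The crops confirm these choices. I'll rise first, then go above the -y side of the ball with shut fingers.

move_arm:
  motion:
    - [0, [0, 0, -0.9], 0]
    - [0, [0.3, -0.1, -1.8], -1]
    - [0, [1.1, -0.35, -2.5], -2.2]
    - [0, [2.0, -0.6, -2.7], -3.4]
    - [0, [2.9, -0.9, -2.7], -4.6]
    - [0, [3.8, -1.15, -2.7], -5.8]
    - [0, [4.7, -1.4, -2.7], -7]
    - [0, [5.6, -1.7, -2.7], -8.2]
    - [0, [6.5, -2.0, -2.7], -9.4]
    - [0, [7.4, -2.2, -2.7], -10.2]

```text
clock: 1.15
eef_pos: [0.505, -0.1849, 0.3663]
tool_rot: [0.721, 0.692, -0.0, -0.0]
ft_force: [-0.1, -1.6, -0.2]
grip_width: -0.0
```

```bash
cat > st.py <<'E'
from workcell import *
import numpy as np,sys
from scipy.spatial.transform import Rotation as Ro
np.set_printoptions(precision=4,suppress=True)
def st(*tgt):
    o=get_obs();R=Ro.from_quat(o["tool_rot"]).as_matrix()
    print(o["clock"],"p",o["eef_pos"],"F",o["ft_force"],"j",o["joint_pos"]);print("toolx",R[:,0],"angle",np.degrees(np.arctan2(R[1,0],R[0,0])))
    for t in tgt: print("units to",t,R.T@(np.array(t)-o["eef_pos"])/.05)
E
python3 -c "
from st import *
st((.59,-.105,.36),(.59,-.105,.218))"
```

```text
1.15 p [ 0.505  -0.1849  0.3663] F [-0.066  -1.5815 -0.2117] j [-0.351   0.3114  0.4473  1.7069 -0.0001  1.261 ]
toolx [0.0411 0.9992 0.    ] angle 87.643169737646
units to (0.59, -0.105, 0.36) [1.6665 1.6337 0.1259]
units to (0.59, -0.105, 0.218) [1.6665 1.6346 2.9659]
```

move_arm:
  motion:
    - [0, [0.7, 0.7, 0.1], 0]
    - [0, [1.3, 1.3, 0.1], 0]
    - [0, [1.6, 1.6, 0.1], 0]
    - [0, [1.65, 1.65, 0.8], 0]
    - [0, [1.65, 1.65, 1.5], 0]
    - [0, [1.65, 1.65, 2.1], 0]
    - [0, [1.65, 1.65, 2.6], 0]
    - [0, [1.65, 1.65, 2.95], 0]
    - [0, [1.65, 1.65, 2.95], 0]
    - [0, [1.65, 1.65, 2.95], 0]

```text
clock: 2.15
eef_pos: [0.5902, -0.1082, 0.2188]
tool_rot: [0.723, 0.691, -0.0, -0.0]
ft_force: [0.0, -0.5, 0.8]
grip_width: 0.0
```

```bash
python3 -c "
from st import *;import cv2
st((.603,-.0,.218))
c=camera('scene')['color'][110:270,200:400,::-1];e=camera('side')['color'][100:260,240:440,::-1]
cv2.imwrite('pics/a1.png',cv2.convertScaleAbs(cv2.resize(cv2.hconcat([c,e]),None,fx=2,fy=2,interpolation=2),alpha=1.5))
cv2.imwrite('pics/w1.png',camera('wrist')['color'][:,:,::-1])"
```

```text
2.15 p [ 0.5902 -0.1082  0.2188] F [ 0.0223 -0.4757  0.8313] j [-0.1813  0.4481  0.2696  1.3932  0.      1.4354]
toolx [0.0459 0.9989 0.0001] angle 87.37110800027563
units to (0.603, -0.0, 0.218) [2.1729 0.1575 0.0156]
```

View pics/a1.png

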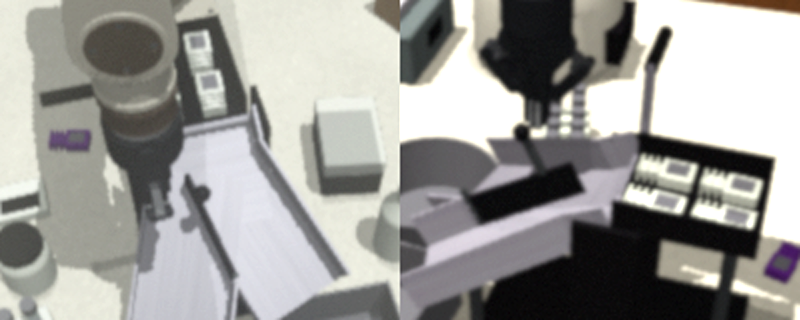

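View pics/w1.png

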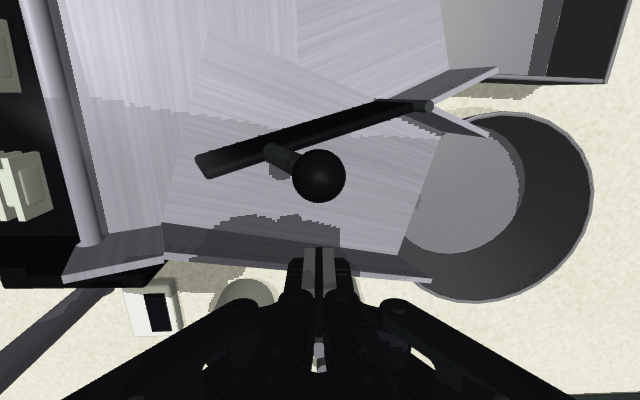

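The wrist view shows the shut fingers at (318,270), lined up with the ball (318,175). The tub is on this (-y) side. I'll push to +y.

move_arm:
  motion:
    - [0, [0.3, 0, 0], 0]
    - [0, [0.55, 0, 0], 0]
    - [0, [0.8, 0, 0], 0]
    - [0, [1.05, 0, 0], 0]
    - [0, [1.3, 0.05, 0], 0]
    - [0, [1.5, 0.1, 0], 0]
    - [0, [1.7, 0.12, 0], 0]
    - [0, [1.85, 0.15, 0], 0]
    - [0, [1.95, 0.15, 0], 0]
    - [0, [2.0, 0.15, 0], 0]

```text
clock: 3.3
eef_pos: [0.6025, -0.0082, 0.2187]
tool_rot: [0.723, 0.691, -0.0, 0.0]
ft_force: [0.1, -1.7, -0.6]
grip_width: -0.0003
```

```bash
python3 -c "
from st import *;import cv2
st()
cv2.imwrite('pics/w2.png',camera('wrist')['color'][:,:,::-1])"
```

```text
3.3 p [ 0.6025 -0.0082  0.2187] F [ 0.1332 -1.6683 -0.5622] j [-0.0135  0.4528  0.2768  1.3947 -0.0001  1.6028]
toolx [ 0.0455  0.999  -0.0001] angle 87.39066496311798
```

View pics/w2.png

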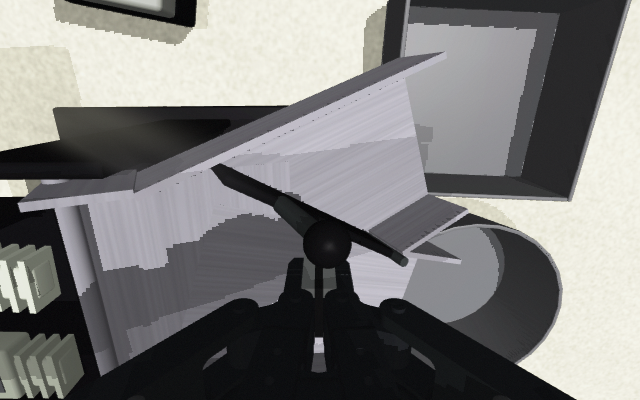

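The flap is close to the left wall but not yet at its stop. I'll keep pushing gently.

move_arm:
  motion:
    - [0, [0.05, 0.01, 0], 0]
    - [0, [0.1, 0.02, 0], 0]
    - [0, [0.13, 0.02, 0], 0]
    - [0, [0.16, 0.03, 0], 0]
    - [0, [0.19, 0.03, 0], 0]
    - [0, [0.22, 0.04, 0], 0]
    - [0, [0.24, 0.04, 0], 0]
    - [0, [0.26, 0.05, 0], 0]
    - [0, [0.28, 0.05, 0], 0]
    - [0, [0.3, 0.05, 0], 0]

```text
clock: 4.35
eef_pos: [0.6038, -0.0015, 0.2188]
tool_rot: [0.725, 0.689, -0.006, 0.004]
ft_force: [-4.2, -22.1, 3.0]
grip_width: -0.0005
```

```bash
python3 -c "
from st import *;import cv2
st()
cv2.imwrite('pics/w3.png',camera('wrist')['color'][:,:,::-1])"
```

```text
4.35 p [ 0.6038 -0.0015  0.2188] F [ -4.1753 -22.0938   2.9634] j [ 0.0047  0.4584  0.2857  1.4016 -0.0144  1.6273]
toolx [ 0.0517  0.9986 -0.0146] angle 87.03550540963938
```

View pics/w3.png

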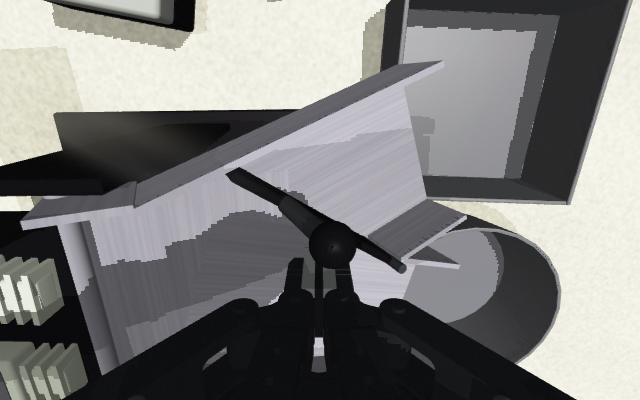

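The force rose to 22 N against the 2 N hinge, so the flap is at its stop. I'll back off to -y, then rise and check the ball's position.

move_arm:
  motion:
    - [0, [-0.3, 0, 0], 0]
    - [0, [-0.8, 0, 0], 0]
    - [0, [-1.3, 0, -0.1], 0]
    - [0, [-1.9, -0.1, -0.6], 0]
    - [0, [-2.4, -0.2, -1.3], 0]
    - [0, [-3.0, -0.5, -2.0], 0]
    - [0, [-3.6, -1.0, -2.6], 0]
    - [0, [-4.0, -1.7, -2.8], 0]
    - [0, [-4.4, -2.5, -2.8], 0]
    - [0, [-4.8, -3.3, -2.8], 0]

```text
clock: 5.4
eef_pos: [0.4289, -0.2262, 0.3594]
tool_rot: [0.723, 0.691, 0.001, 0.001]
ft_force: [0.3, 0.3, 0.3]
grip_width: 0.0001
```

```bash
python3 -c "
from st import *;import cv2,pickle
st()
s=camera('scene');w=camera('side');pickle.dump((s,w),open('s1.pkl','wb'))
c=s['color'][110:270,200:400,::-1];e=w['color'][100:260,240:440,::-1]
cv2.imwrite('pics/a4.png',cv2.convertScaleAbs(cv2.resize(cv2.hconcat([c,e]),None,fx=2,fy=2,interpolation=2),alpha=1.5))
"
```

```text
5.4 p [ 0.4289 -0.2262  0.3594] F [0.3109 0.2903 0.2684] j [-0.4863  0.193   0.2735  1.6494  0.0017  1.1296]
toolx [0.0452 0.999  0.0007] angle 87.41207630296239
```

View pics/a4.png

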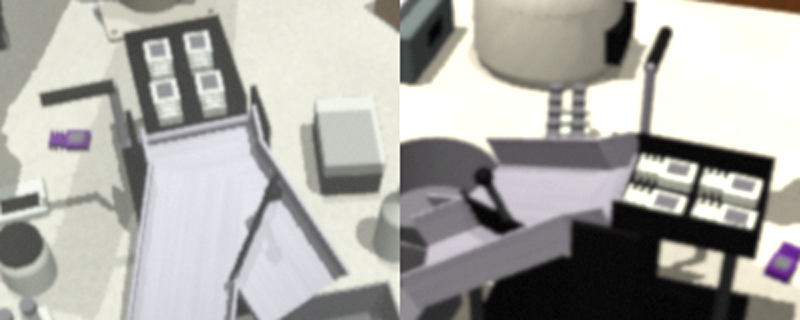

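Run:
```python
from h import *;import pickle
s,w=pickle.load(open("s1.pkl","rb"));np.set_printoptions(precision=4,suppress=True)
print(tri(s,(336.7,203),w,(282.5,188)))
from st import st
st((.43,-.178,.294))
for f in np.linspace(0,.876,11): print(np.round([f,.099*np.sin(f)/.05,-.099*(np.cos(f)-1)/.05],2))
```

```text
(array([0.6071, 0.0201, 0.2401]), [array([0.6, 0.5]), array([ 0.6, -0.4])])
5.5 p [ 0.4258 -0.2268  0.3601] F [0.5631 0.5531 0.5338] j [-0.4897  0.1893  0.2708  1.6519  0.0005  1.1315]
toolx [0.0504 0.9987 0.0003] angle 87.10944979675034
units to (0.43, -0.178, 0.294) [0.9783 0.0336 1.3225]
[ 0.  0. -0.]
[0.09 0.17 0.01]
[0.18 0.35 0.03]
[0.26 0.51 0.07]
[0.35 0.68 0.12]
[0.44 0.84 0.19]
[0.53 0.99 0.27]
[0.61 1.14 0.36]
[0.7  1.28 0.47]
[0.79 1.4  0.58]
[0.88 1.52 0.71]
```

The ball is at (0.607, 0.020, 0.240). I predicted (0.607, 0.020, 0.236) for the -0.63 stop, so the flap is fully over. Next I'll lower the fingers behind the handle bar.

move_arm:
  motion:
    - [0, [0.3, 0, 0], 0]
    - [0, [0.6, 0, 0], 0]
    - [0, [0.9, 0, 0.1], 0]
    - [0, [0.95, 0.03, 0.4], 0]
    - [0, [0.95, 0.03, 0.7], 0]
    - [0, [0.95, 0.03, 1.0], 0]
    - [0, [0.95, 0.03, 1.2], 0]
    - [0, [0.95, 0.03, 1.3], 0]
    - [0, [0.95, 0.03, 1.3], 0]
    - [0, [0.95, 0.03, 1.3], 0]

```text
clock: 6.5
eef_pos: [0.4338, -0.1783, 0.2942]
tool_rot: [0.723, 0.691, 0.0, 0.0]
ft_force: [1.0, 0.4, 0.4]
grip_width: -0.0003
```

```bash
python3 -c "
from st import *;import cv2
st((.4465,-.178,.294),(.527,-.178,.259))
c=camera('scene')['color'][90:250,200:400,::-1];e=camera('side')['color'][50:210,260:460,::-1]
cv2.imwrite('pics/a5.png',cv2.convertScaleAbs(cv2.resize(cv2.hconcat([c,e]),None,fx=2,fy=2,interpolation=2),alpha=1.5))
"
```

```text
6.5 p [ 0.4338 -0.1783  0.2942] F [0.9547 0.3795 0.3827] j [-0.3901  0.1594  0.0659  1.4765  0.0001  1.226 ]
toolx [ 0.0453  0.999  -0.0001] angle 87.40291801989062
units to (0.4465, -0.178, 0.294) [0.0183 0.2528 0.0051]
units to (0.527, -0.178, 0.259) [0.0913 1.8606 0.7064]
```

View pics/a5.png

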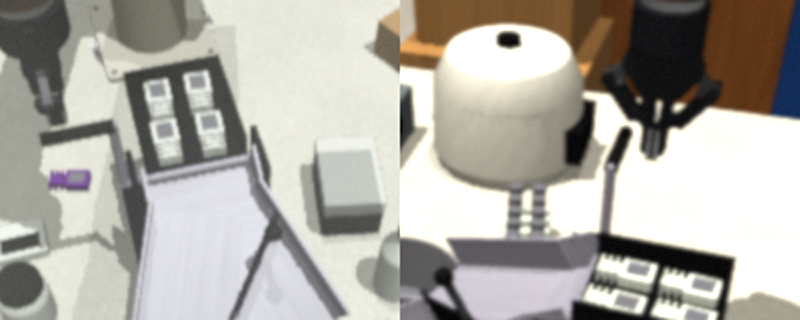

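move_arm:
  motion:
    - [0, [0, 0.12, 0], 0]
    - [0, [0, 0.25, 0], 0]
    - [0, [0, 0.36, 0], 0]
    - [0, [0, 0.48, 0.02], 0]
    - [0, [0, 0.6, 0.03], 0]
    - [0, [0, 0.72, 0.06], 0]
    - [0, [0, 0.84, 0.09], 0]
    - [0, [0, 0.96, 0.13], 0]
    - [0, [0, 1.08, 0.18], 0]
    - [0, [0, 1.2, 0.24], 0]

```text
clock: 7.6
eef_pos: [0.4921, -0.1814, 0.2819]
tool_rot: [0.723, 0.691, -0.001, -0.001]
ft_force: [-6.3, -0.9, 4.5]
grip_width: 0.0
```

move_arm:
  motion:
    - [0, [0, 0.1, 0.06], 0]
    - [0, [0, 0.2, 0.13], 0]
    - [0, [0, 0.29, 0.21], 0]
    - [0, [0, 0.38, 0.29], 0]
    - [0, [0, 0.46, 0.37], 0]
    - [0, [0, 0.54, 0.44], 0]
    - [0, [0, 0.6, 0.47], 0]
    - [0, [0, 0.64, 0.47], 0]
    - [0, [0, 0.68, 0.47], 0]
    - [0, [0, 0.7, 0.47], 0]

```text
clock: 8.6
eef_pos: [0.5228, -0.1827, 0.256]
tool_rot: [0.724, 0.69, -0.005, -0.005]
ft_force: [-15.6, -0.3, 2.1]
grip_width: 0.0001
```

```bash
cat > look.py <<'E'
from st import *;import cv2,sys
st()
s=camera('scene');w=camera('side')
c=s['color'][100:360,200:460,::-1];e=w['color'][60:320,170:430,::-1]
cv2.imwrite(f'pics/{sys.argv[1]}.png',cv2.convertScaleAbs(cv2.resize(cv2.hconcat([c,e]),None,fx=1.5,fy=1.5,interpolation=2),alpha=1.5))
E
python3 look.py a6
```

```text
8.6 p [ 0.5228 -0.1827  0.256 ] F [-15.6044  -0.3404   2.121 ] j [-0.3343  0.3526  0.2226  1.4547 -0.0034  1.2835]
toolx [0.047  0.9989 0.0007] angle 87.30604317640574
```

View pics/a6.png

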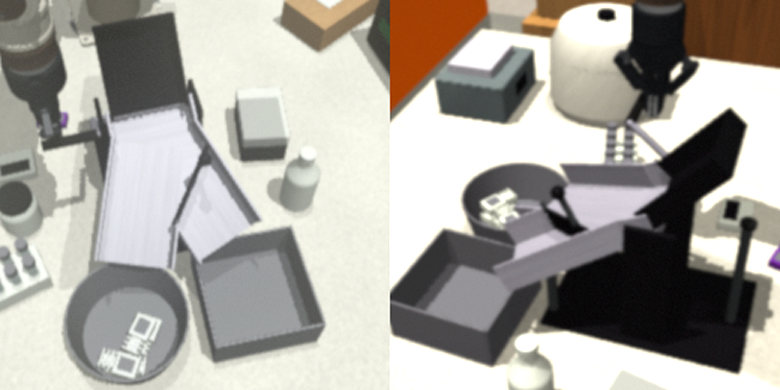

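The tray is at its stop: 15.6 N, with the TCP at x = 0.5228 against a predicted 0.5225. I'll hold it there and count the cartridges.

move_arm:
  motion:
    - [0, [0, 0, 0], 0]
    - [0, [0, 0, 0], 0]
    - [0, [0, 0, 0], 0]
    - [0, [0, 0, 0], 0]
    - [0, [0, 0, 0], 0]
    - [0, [0, 0, 0], 0]
    - [0, [0, 0, 0], 0]
    - [0, [0, 0, 0], 0]
    - [0, [0, 0, 0], 0]
    - [0, [0, 0, 0], 0]

```text
clock: 9.7
eef_pos: [0.5228, -0.1827, 0.256]
tool_rot: [0.724, 0.69, -0.005, -0.005]
ft_force: [-14.1, -0.7, -0.1]
grip_width: -0.0001
```

Run:
```python
from st import *;import cv2
st()
s=camera('scene')['color'][:,:,::-1];w=camera('side')['color'][:,:,::-1]
a=cv2.resize(s[265:365,235:335],(400,400),interpolation=2);b=cv2.resize(w[155:255,200:300],(400,400),interpolation=2)
cv2.imwrite('pics/a7.png',cv2.convertScaleAbs(cv2.hconcat([a,b]),alpha=1.4))
a=cv2.resize(s[100:300,235:385],(450,600),interpolation=2)
cv2.imwrite('pics/a7b.png',cv2.convertScaleAbs(a,alpha=1.4))
```

```text
9.7 p [ 0.5228 -0.1827  0.256 ] F [-14.0783  -0.6524  -0.0736] j [-0.3345  0.3522  0.2221  1.4544 -0.0032  1.2835]
toolx [0.0471 0.9989 0.0008] angle 87.29830469051181
```

View pics/a7.png

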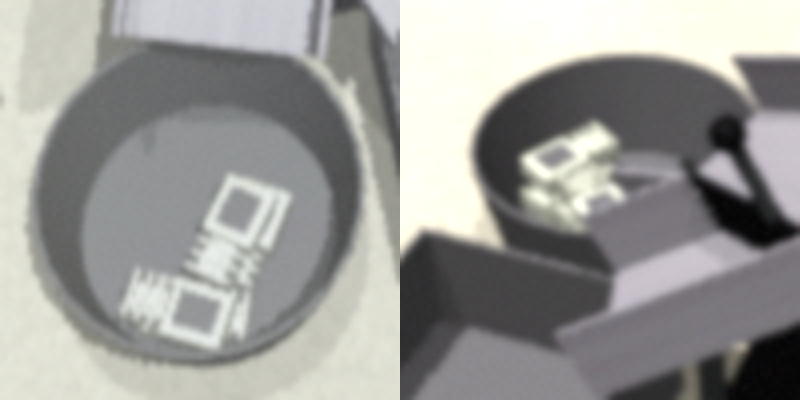

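View pics/a7b.png

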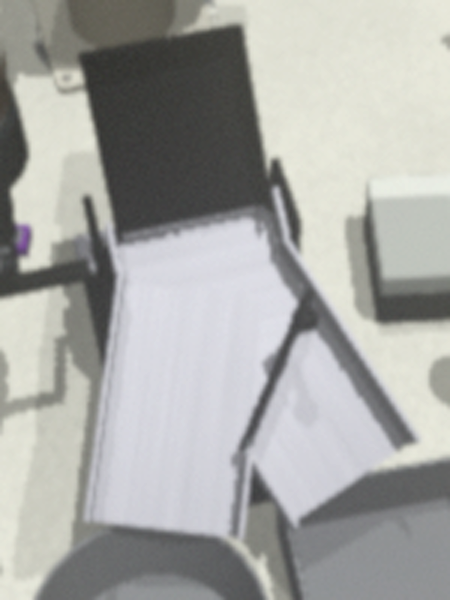

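The tray and chute are empty. The cartridges are in the tub, stacked in two layers. I'll let the tray back slowly along the same arc.

move_arm:
  motion:
    - [0, [0, -0.1, -0.03], 0]
    - [0, [0, -0.2, -0.1], 0]
    - [0, [0, -0.31, -0.18], 0]
    - [0, [0, -0.42, -0.26], 0]
    - [0, [0, -0.53, -0.34], 0]
    - [0, [0, -0.64, -0.41], 0]
    - [0, [0, -0.76, -0.48], 0]
    - [0, [0, -0.88, -0.54], 0]
    - [0, [0, -1.0, -0.59], 0]
    - [0, [0, -1.12, -0.63], 0]

```text
clock: 10.8
eef_pos: [0.472, -0.1804, 0.29]
tool_rot: [0.723, 0.691, 0.0, 0.0]
ft_force: [-3.3, 0.4, -2.1]
grip_width: -0.0005
```

move_arm:
  motion:
    - [0, [0, -0.12, -0.03], 0]
    - [0, [0, -0.24, -0.05], 0]
    - [0, [0, -0.36, -0.07], 0]
    - [0, [0, -0.48, -0.08], 0]
    - [0, [0, -0.6, -0.08], 0]
    - [0, [0, -0.8, -0.08], 0]
    - [0, [-0.2, -1.0, -0.2], 0]
    - [0, [-0.6, -1.2, -0.7], 0]
    - [0, [-1.0, -1.2, -1.3], 0]
    - [0, [-1.4, -1.2, -1.8], 0]

```text
clock: 11.8
eef_pos: [0.4086, -0.2488, 0.3823]
tool_rot: [0.723, 0.691, 0.0, 0.001]
ft_force: [1.2, -0.6, -0.2]
grip_width: -0.0002
```

```bash
python3 look.py a8
```

```text
11.8 p [ 0.4086 -0.2488  0.3823] F [ 1.1764 -0.6014 -0.2294] j [-0.547   0.1846  0.3219  1.7052 -0.      1.0699]
toolx [ 0.0461  0.9989 -0.0015] angle 87.35893219818705
```

View pics/a8.png

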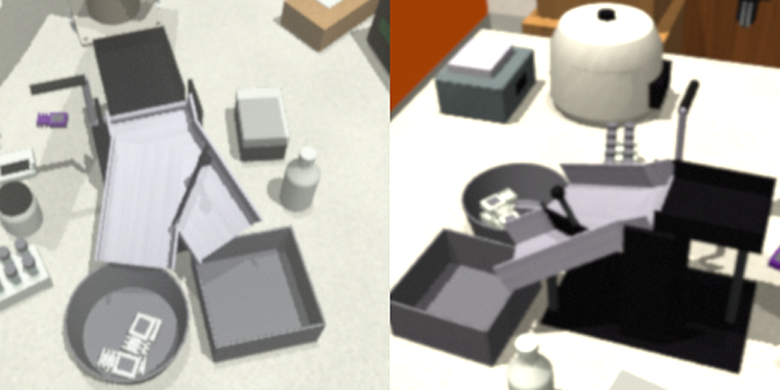

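The tray is level again and empty, and the flap is still over. To count all four, I'll look into the tub from above with the wrist camera.

move_arm:
  motion:
    - [0, [0.3, 0.5, -0.1], 0]
    - [0, [0.6, 1.1, -0.2], 0]
    - [0, [0.9, 1.7, -0.2], 0]
    - [0, [1.2, 2.3, -0.2], 0]
    - [0, [1.5, 2.9, -0.2], 0]
    - [0, [1.8, 3.5, -0.2], 0]
    - [0, [2.1, 4.0, -0.2], 0]
    - [0, [2.4, 4.5, -0.2], 0]
    - [0, [2.5, 4.7, -0.2], 0]
    - [0, [2.5, 4.7, -0.2], 0]

```text
clock: 12.9
eef_pos: [0.6511, -0.1324, 0.3874]
tool_rot: [0.722, 0.691, -0.001, -0.001]
ft_force: [0.4, 0.2, -1.0]
grip_width: 0.0002
```

```bash
python3 -c "
from st import *;import cv2
st()
cv2.imwrite('pics/w9.png',cv2.convertScaleAbs(camera('wrist')['color'][:,:,::-1],alpha=.8))
cv2.imwrite('pics/s9.png',camera('scene')['color'][:,:,::-1])"
```

```text
12.9 p [ 0.6511 -0.1324  0.3874] F [ 0.3891  0.1707 -0.9679] j [-0.2008  0.6869  1.1163  2.0026  0.0003  1.4137]
toolx [0.0437 0.999  0.0007] angle 87.49419114812949
```

View pics/w9.png

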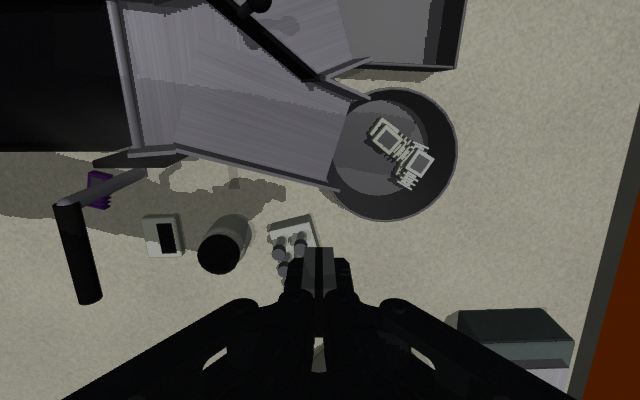

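```bash
python3 -c "
import cv2
a=cv2.imread('pics/w9.png')[80:230,320:470]
cv2.imwrite('pics/w9c.png',cv2.resize(a,(600,600),interpolation=2))"
```

```text
(no output)
```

View pics/w9c.png

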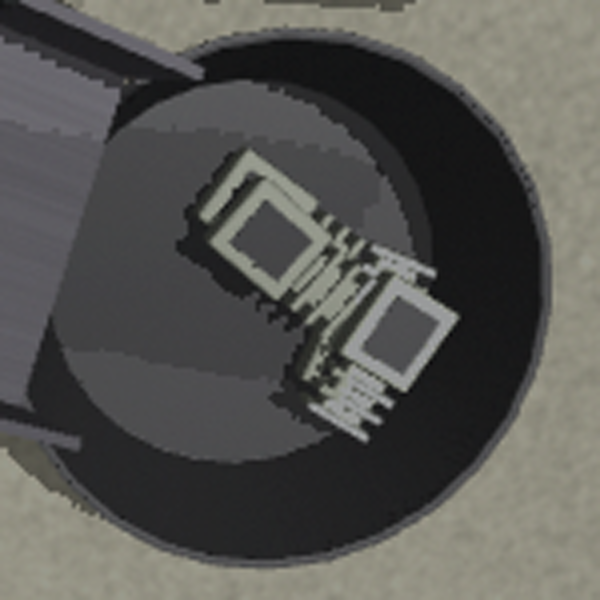

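View pics/s9.png

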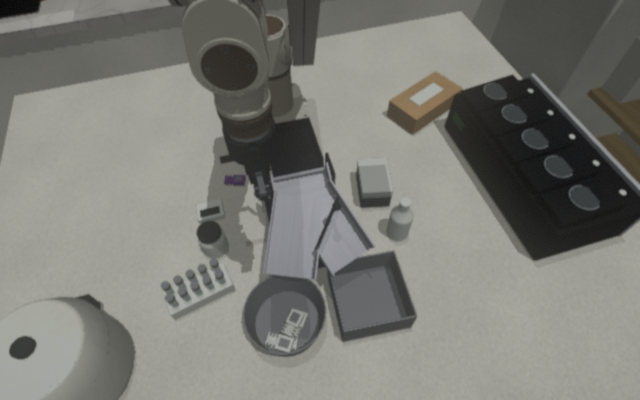

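The crop shows two cartridges on top, with the ribs and corner of two more beneath them. There are none in the tray, chute or crate or on the bench, and the bystanders look unmoved. The arm is clear of everything, so I'm handing in.

```bash
python3 -c "
from workcell import *
print(job_done())"
```

```text
the job is handed in; nothing more can be done
None
```

I swung the flap over to the tub's exit, tipped the tray to its stop and emptied the cartridges into the round tub. I handed the job in at about 13 s with the arm touching nothing.

- **Flap:** I pushed it toward +y until the force rose to 22 N. The ball then measured (0.607, 0.020, 0.240), within 4 mm of the position expected at the -0.63 stop. The last pictures show it still there.
- **Tray:** I pushed the handle to its stop, with about 15 N on the fingers and the tool within 1 mm of the predicted position, and held it for just over a second. I then eased it back, and it is level and empty.
- **Cartridges:** None remain in the tray or chute, and none are in the crate or on the bench. In the tub two lie on top and hide most of the layer below. I counted four from the ribs and edges showing under them, not from four separate clear views.
- **Other objects:** By eye, the tub, the crate and the other things on the bench are where they were at the start, including the purple look-alike. I did not measure them again.

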